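# Dock the temperature logger boxed in by the reagent jars

## Robot

A 7-joint arm with a two-finger parallel gripper is mounted at the origin on a cart in front of the work surface, level with it; the furniture and walls round the work are solid. World frame = base frame: x ahead of the robot, y to its left, z up, the work surface at z = 0. Lengths are in m, angles in rad, forces in N, time in s.
With the tool pointing down it reaches from about 0.425 to 0.925 m from the base axis. Payload 6.8 kg.
Tool frame: the origin (TCP) lies between the finger pads; the fingertips stand 22 mm ahead of it and the grasp point (between the pads) lies 3 mm ahead of it; z points along the fingers, y is the line along which they close (so a half turn about z gives the same grasp; the last joint's range is limited). The gripper opens to 85 mm and grips with 20 to 120 N. Pads are 22 mm wide; open, the fingers measure 114 mm over their backs; the gripper's body (76 mm by 85 mm) begins 54 mm behind the grasp point. The pads swing forward as they close: fully open they stand 13 mm farther back than shut.
Start: joints at [1.2, 0.477, 0.022, 1.555, -0.011, 1.109, -0.083], TCP at [0.175, -0.652, 0.213] pointing down, gripper open.
Joint ranges: [-2.96, 2.96], [-0.34, 2.1], [-1.41, 1.46], [0.24, 2.44], [-1.37, 4.51], [0.17, 1.92], [-2.96, 2.96]. Speed limits (rad/s): [2.39, 2.39, 3.14, 3.14, 3.14, 3.14, 3.14].

## Interface

Orientations are given as a unit quaternion [w, x, y, z].
In Python, from station import bot gives the robot as it stands.
- The arm moves only by the tool servo_tool, never from a script. Its argument "motion" is a list that holds one entry, the list of rows, each a list of 5 numbers: the opening, from 0 (shut) to 1 (fully open), then the shift along the world's x, y, z each as a share of 0.04 m, from -1 to 1, then the turn about the world's z as a share of 0.12 rad, from -1 to 1. A call has 1 to 20 rows; each row shifts and turns the commanded pose from where the row before left it; what a row does not reach is not made up. A row lasts 1/10 s, in which the tool goes at most 50 mm and 8.59 degrees, less where a joint would pass 70% of its speed; a pose out of reach is approached as far as the arm can. A call with a number of a shift or a turn outside -1 to 1 is refused whole. A call with a gripper value outside its range is refused whole. The fingers move at their own pace and stop on an object; "newtons" is the grip in N (left out, the last holds). Time passes only in rows, so rows that do not move let the fingers close. It gives the time, the measured TCP pose, the force, the opening and the grip force at its end, in the units of the state.
- bot.get_obs(): the state, without advancing time (a new reading comes with each control period).
- bot.read_camera(name): name is "scene" or "top" or "wrist"; returns (picture, depth): 480x640x3 uint8, red, green, blue; 480x640 float32, m along the optical axis (not along the pixel's ray), 0 where there is no reading.
- bot.get_calibration(name): a dict with "fovy" (degrees; the focal length in pixels is half the picture's height over the tangent of half this angle, whatever the lens; pixels are square), "cx", "cy" (the principal point, pixels), "view" (4x4, takes a point from world to camera coordinates). Camera axes: x right, y down, z forward; pixel columns grow to the right and rows downward; lengths in m; the calibration is good to about 2 mm. A picture is of the moment at which its call begins: read the wrist's pose just before it. get_calibration takes no time and is no camera call; for the wrist camera it gives the pose at the moment of the call.
- bot.hand_in(): hands the job in; it is judged then, once.
The state is a dict: "t": time; "q": joint angles; "joint_vel": joint speeds; "joint_torque": joint torques, N m; "eef_pos": TCP position; "tool_rot": TCP orientation; "contact_force": force on the tool from outside, world axes, zero at the start; "torque": the same for the moment, N m; "gripper_width": opening from 0.0 (shut) to 1.0 (fully open); "grasp_force": force on a finger pad.
Only numpy, scipy, OpenCV 4.12 (cv2) and the standard library are available. Lean on these libraries where they do the work, as an engineer would, in place of code of your own. Each camera call takes 0.05 s, during which the arm holds its last target. There are 200 camera calls.

## Task

The fridge's reagent rack is out for its logger read-out. First stand all three reagent jars upright on the steel tray, then lift the white temperature logger off the rack and seat it flat in the cradle of the reading dock with its gold contacts at the dock's pins. Then put every jar back upright in the very nest it came from (remember which stood where); keep the jars upright all the while and leave the two capped tubes standing where they are.

Things in the scene. Friction and masses are not known exactly. Their poses are not given: they have to be found in the camera images.
- jar_blue: White screw-top reagent jar with a red lid and a round blue dot label (34 mm) on the lid; 134 mm tall in all, body 67 mm across, lid 65 mm across and 19 mm high at the top. Loose, about 0.12 kg. Starts upright in one of the rack's three round nests (which one varies). Origin: centre of the underside, z up.
- jar_yellow: White screw-top reagent jar with a red lid and a round yellow dot label (34 mm) on the lid; 132 mm tall in all, body 67 mm across, lid 65 mm across and 19 mm high at the top. Loose, about 0.12 kg. Starts upright in one of the rack's three round nests (which one varies). Origin: centre of the underside, z up.
- jar_green: White screw-top reagent jar with a red lid and a round green dot label (34 mm) on the lid; 124 mm tall in all, body 67 mm across, lid 65 mm across and 19 mm high at the top. Loose, about 0.12 kg. Starts upright in one of the rack's three round nests (which one varies). Origin: centre of the underside, z up.
- logger: White temperature logger, a rounded block 46 (own x) by 38 (own y) by 24 mm high, small green display on top, four gold contacts at its +x end; loose, 0.06 kg. Starts flat on the rack's top face, boxed in by the jars. Pinch across its 38 mm width with the fingertips 9 mm above its underside, to stay above the dock's guides. Origin: centre of the underside, z up.
- rack: Fixed grey block 156 (own x) by 212 (own y) by 26 mm high; origin: centre of its underside. Round jar nests 74 mm wide, floor at 6 mm, at own (x, y) = (32, 60), (32, -60), (-32, 0) mm; take jars by the lid, fingers along own x. Logger lies on the top face at (32, 0), 5 mm stop at x = 58; jars 7 mm from it leave no room for a gripper. Tube holes 32 mm wide at (-50, 78), (-50, -78).
- tray: Fixed empty stainless drip tray, 208 (own x) by 188 (own y) by 20 mm high: the side area for the jars. Origin: centre of its underside. Flat floor 4 mm above the worktop, 200 by 180 mm inside the walls. The jars have room for example at own (x, y) = (-48, -42), (-48, 42), (45, 0) mm, fingers along own x. Keep the path from the rack to it straight: a jar basket hangs beyond, past x = 0.63 m.
- dock: Fixed black and grey reading dock, 104 (own x) by 66 (own y) mm; origin: centre of its underside. The logger's cradle is an open pocket 54 by 46 mm centred at own (x, y) = (-16, 0) mm, floor 12 mm above the worktop, low guides up to 18 mm; the hood with the gold pins (27 mm high) closes its +x end. The logger goes in flat, its own +x along the dock's +x.
- tube_blue: Blue-capped 50 ml tube, 114 mm tall, 28 mm body, 35 mm cap, standing upright in one of the rack's two tube holes (floor 6 mm above the worktop); a bystander to be left alone. Origin: centre of the underside.
- tube_pink: Pink-capped 50 ml tube, same size, standing in the other tube hole; a bystander to be left alone. Origin: centre of the underside.
Not all that is in view belongs to the job. What is shaped like the jar_green but purple is not meant.

How it is judged:
On the way, in this order (a step that is already met when the one before it is completed fails the run):
1. all three jars stand upright and released on the tray while the logger still lies on the rack (x of jar_blue in the frame of tray between -0.085 and 0.085 m and y of jar_blue in the frame of tray between -0.075 and 0.075 m and z of each of jar_blue, jar_yellow, jar_green in the frame of tray below 0.012 m and angle between each of jar_blue, jar_yellow, jar_green's own z axis and vertical below 0.15 rad and contact force between the fingers and jar_blue below 0.2 N and linear speed of each of jar_blue, jar_yellow, jar_green below 0.02 m/s and x of jar_yellow in the frame of tray between -0.085 and 0.085 m and y of jar_yellow in the frame of tray between -0.075 and 0.075 m and contact force between the fingers and jar_yellow below 0.2 N and x of jar_green in the frame of tray between -0.085 and 0.085 m and y of jar_green in the frame of tray between -0.075 and 0.075 m and contact force between the fingers and jar_green below 0.2 N and distance of logger from where it was at the start of the episode below 0.012 m), for 0.2 s.
2. the logger is seated in the dock's cradle, contacts to the pins, and let go (x of logger in the frame of dock between -0.024 and -0.008 m and y of logger in the frame of dock between -0.008 and 0.008 m and z of logger in the frame of dock between 0.01 and 0.0145 m and x of dock in the frame of logger above 0.005 m and angle between the x axis of logger and the x axis of dock, either way round below 0.2 rad and angle between logger's own z axis and vertical below 0.08 rad and contact force between the fingers and logger below 0.2 N and linear speed of logger below 0.02 m/s), for 0.2 s.
At the end, for the whole second after the job is handed in: The logger lies flat and released on the floor of the dock's cradle (within 8 mm of its centre, within 0.2 rad, contacts towards the pins); each jar is back in its own nest, upright, within 12 mm of where it started; both tubes are within 12 mm of their start and upright; all at rest (all of step 2 and distance of each of jar_blue, jar_yellow, jar_green, tube_blue, tube_pink from where it was at the start of the episode below 0.012 m and angle between each of jar_blue, jar_yellow, jar_green's own z axis and vertical below 0.1 rad and linear speed of each of jar_blue, jar_yellow, jar_green below 0.02 m/s and angle between each of tube_blue, tube_pink's own z axis and vertical below 0.2 rad); the robot touches nothing.
It fails at once if a jar is tipped by more than 35 degrees (angle between any of jar_blue, jar_yellow, jar_green's own z axis and vertical above 0.6 rad).
It fails at once if a capped tube is moved more than 30 mm or tipped over (distance of any of tube_blue, tube_pink from where it was at the start of the episode above 0.03 m or angle between any of tube_blue, tube_pink's own z axis and vertical above 0.5 rad).
It also fails if it takes over 136 s, if anything falls off the work surface, if the arm or the gripper's body presses on something with over 40 N, if the wrist force passes 120 N, or if a joint passes its speed limit or range.

## Working session

There is one attempt and no reset: what is moved stays moved. The work goes in short steps, Python scripts to look and compute and a tool call to move; the robot and the scene stay as the last step left them, time stands still between calls to the robot, and variables do not carry over. Pictures are saved under pics/ and viewed, at most 14 in all, crops included, and the job is handed in when it is done.

Besides the shell and the picture viewer there is one more tool, called in YAML: its name, and indented under it one key for each argument. servo_tool: Moves the arm, as the interface text tells. Shift numbers are shares of 0.04 m and turn numbers shares of 0.12 rad, none past 1 either way. Its arguments: {"type":"object","properties":{"motion":{"type":"array"},"newtons":{"type":"number"}},"required":["motion"]}

```bash
mkdir -p pics; cat > h.py <<'E'
import numpy as np,cv2
from station import bot
def cam(n):
    c=bot.get_calibration(n); im,d=bot.read_camera(n); return im,d,c
def pts(d,c):
    f=240/np.tan(np.radians(c['fovy'])/2); v,u=np.mgrid[:480,:640]
    P=np.stack([(u-c['cx'])/f*d,(v-c['cy'])/f*d,d],-1)
    V=np.linalg.inv(np.array(c['view'])); return P@V[:3,:3].T+V[:3,3]
def save(n,im,s=1): cv2.imwrite('pics/'+n,cv2.resize(im[...,::-1],None,fx=s,fy=s,interpolation=cv2.INTER_CUBIC))
E
python3 - <<'E'
from h import *
for n in ['top','scene']:
    im,d,c=cam(n); save(n+'0.png',im); np.savez(n+'0.npz',im=im,d=d,P=pts(d,c)); print(n,c)
o=bot.get_obs();print(o)
E
```

```text
top {'fovy': 45.91768597123289, 'cx': 319.06502683050047, 'cy': 250.51188388179176, 'view': array([[-0.0151692 , -0.99971523, -0.01842138, -0.00159919],
       [-0.99620069,  0.01669084, -0.08547283,  0.48498072],
       [ 0.08575596,  0.01705484, -0.99617019,  1.35756167],
       [ 0.        ,  0.        ,  0.        ,  1.        ]])}
scene {'fovy': 52.57421455236405, 'cx': 317.3921284768417, 'cy': 241.9853874104706, 'view': array([[-0.67625556, -0.73660905, -0.00924747,  0.30597279],
       [-0.45637944,  0.42877429, -0.77966045,  0.28056406],
       [ 0.57827002, -0.52302936, -0.62613422,  0.99742477],
       [ 0.        ,  0.        ,  0.        ,  1.        ]])}
{'t': 0.1, 'q': array([ 1.19988391,  0.47770587,  0.0223789 ,  1.55633444, -0.01150613,
        1.1092981 , -0.08313155]), 'joint_vel': array([-0.00075441, -0.00024113,  0.00018639, -0.00273148,  0.00056664,
        0.0002121 ,  0.00111017]), 'joint_torque': array([ 4.48560299e-03, -5.97754133e+01,  1.61307435e+00, -2.81955349e+01,
        1.27285643e-02,  4.89512182e-03, -1.14041188e-05]), 'eef_pos': array([ 0.17518776, -0.65129803,  0.21253908]), 'tool_rot': array([-7.90678015e-04,  9.91381328e-01,  1.31005379e-01, -1.69078512e-04]), 'contact_force': array([ 0.27801583, -0.9101038 , -0.68774668]), 'torque': array([0.0094811 , 0.0162481 , 0.03222547]), 'grasp_force': 0.0, 'gripper_width': 1.0013722207670732}
```

View pics/top0.png

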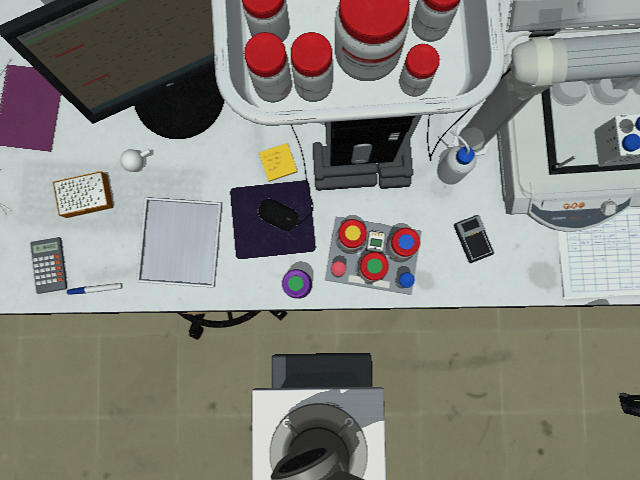

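View pics/scene0.png

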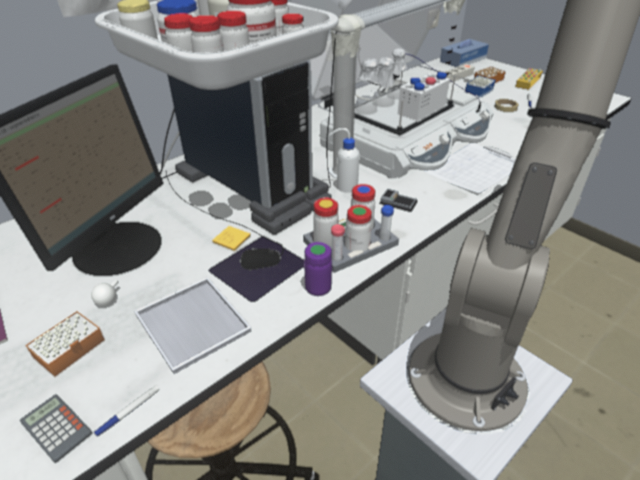

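Top view: yellow jar (352,235), blue jar (405,241), green jar (374,265), logger (376,240), tubes pink (338,268) and blue (406,280). The purple decoy is at (297,283), the tray at (180,242) and the dock at (474,239). The red-lidded jars in the hanging basket (row < 110) are not the ones in the task. Next I'll check close up and measure.

```bash
python3 - <<'E'
from h import *
z=np.load('top0.npz'); im,d,P=z['im'],z['d'],z['P']
a=cv2.resize(im[208:300,320:500][...,::-1],None,fx=4.4,fy=4.4,interpolation=cv2.INTER_CUBIC)
cv2.imwrite('pics/crop1.png',a)
hsv=cv2.cvtColor(im,cv2.COLOR_RGB2HSV)
red=((hsv[...,0]<8)|(hsv[...,0]>172))&(hsv[...,1]>150)&(hsv[...,2]>90)
for n,(u,v) in dict(y=(352,235),b=(405,241),g=(374,265)).items():
    vv,uu=np.mgrid[:480,:640]; H=P[v,u,2]
    m=(np.hypot(uu-u,vv-v)<22)&(abs(P[...,2]-H)<.012)
    (c,r)=cv2.minEnclosingCircle(P[m][:,:2].astype(np.float32)); print(n,P[v,u],c,r,P[m].mean(0),m.sum())
def rect(n,u0,u1,v0,v1,zl,zh):
    s=np.zeros(d.shape,bool); s[v0:v1,u0:u1]=1; m=s&(P[...,2]>zl)&(P[...,2]<zh)
    print(n,cv2.minAreaRect(P[m][:,:2].astype(np.float32)),m.sum(),P[m].mean(0))
rect('rack',322,428,210,300,.018,.034)
rect('tray',130,228,190,295,.012,.03)
rect('dock',450,500,208,270,.006,.05)
rect('hood',450,500,208,270,.0225,.05)
rect('logger',366,387,230,251,.042,.06)
for n,(u,v) in dict(tp=(338,268),tb=(406,280),pur=(297,283)).items(): print(n,P[v,u])
E
```

```text
y [ 0.50816286 -0.08521985  0.13880379] (0.5137202739715576, -0.08716645836830139) 0.03227060288190842 [ 0.51286753 -0.08667354  0.13736758] 642
b [ 0.49234291 -0.20199867  0.14267138] (0.4919055104255676, -0.20473548769950867) 0.03230419382452965 [ 0.49155454 -0.20440575  0.13947038] 647
g [ 0.44094535 -0.13316667  0.13103688] (0.44004887342453003, -0.13454054296016693) 0.0322546549141407 [ 0.43964462 -0.1341995   0.12945932] 640
rack ((0.47157779335975647, -0.1401819884777069), (0.21249397099018097, 0.156636580824852), 79.41596984863281) 2417 [ 0.4582142  -0.13128488  0.02600005]
tray ((0.5152336955070496, 0.32874709367752075), (0.20305627584457397, 0.2220810055732727), 84.12615203857422) 846 [0.51114511 0.33464423 0.01963   ]
dock ((0.5095466375350952, -0.3901688754558563), (0.12009938806295395, 0.15251390635967255), 87.86431884765625) 1414 [ 0.5080191  -0.38674524  0.01567007]
hood ((0.510573148727417, -0.38728728890419006), (0.09541065245866776, 0.059806451201438904), 20.21376609802246) 370 [ 0.53631068 -0.37780607  0.02742777]
logger ((0.50323885679245, -0.14606447517871857), (0.037902310490608215, 0.04629843309521675), 82.15492248535156) 298 [ 0.50300037 -0.1456544   0.04970334]
tp [ 0.43609109 -0.05302035  0.12114051]
tb [ 0.40695021 -0.20556903  0.11452592]
pur [0.40380159 0.03947397 0.12340159]
```

View pics/crop1.png

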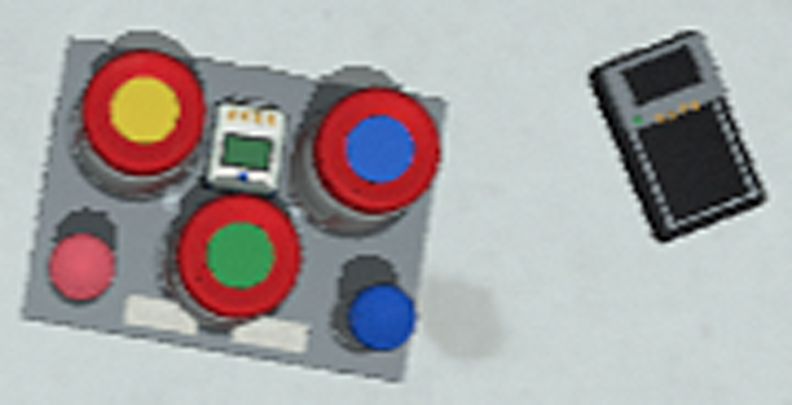

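The close crop confirms it: the dock's hood points up-right and the logger's gold contacts face the rack's +x side. The jars and rack agree to about 1 mm (yaw -0.184). Now I'll refine tray and dock.

```bash
python3 - <<'E'
from h import *
z=np.load('top0.npz'); im,d,P=z['im'],z['d'],z['P']
def rect(n,u0,u1,v0,v1,zl,zh):
    s=np.zeros(d.shape,np.uint8); s[v0:v1,u0:u1]=1; m=(s>0)&(P[...,2]>zl)&(P[...,2]<zh)
    k,l,st,_=cv2.connectedComponentsWithStats(m.astype(np.uint8)); b=1+st[1:,4].argmax(); m=l==b
    print(n,cv2.minAreaRect(P[m][:,:2].astype(np.float32)),m.sum(),P[m].mean(0))
rect('tray',130,228,190,295,.0025,.03)
rect('trayrim',130,228,190,295,.015,.03)
rect('dock',450,500,208,270,.005,.05)
rect('hood',450,500,208,270,.0225,.05)
rect('guides',450,500,208,270,.0145,.0225)
rect('pocket',450,500,208,270,.009,.0145)
print('basket min z,x', P[20:120,215:500][...,2].max())
E
python3 - <<'E'
import numpy as np
z=np.load('scene0.npz');P=z['P'];m=(P[...,2]>.2)&(P[...,0]>.5)&(abs(P[...,1])<.4)
print('basket lowest', np.percentile(P[m],[1,50,99],axis=0))
E
```

```text
tray ((0.5145533680915833, 0.3393690586090088), (0.2442542165517807, 0.26288893818855286), 89.95987701416016) 7116 [0.51419605 0.33767386 0.00712572]
trayrim ((0.512930691242218, 0.3335016071796417), (0.19181671738624573, 0.20996664464473724), 84.9546127319336) 758 [0.51105464 0.33294014 0.02034225]
dock ((0.501352071762085, -0.39254313707351685), (0.12979283928871155, 0.09412252902984619), 17.66918182373047) 1266 [ 0.5066655  -0.38595891  0.01653409]
hood ((0.5371506810188293, -0.37754660844802856), (0.03865204378962517, 0.059843264520168304), 20.88443374633789) 364 [ 0.53718983 -0.37742333  0.02748833]
guides ((0.4815484285354614, -0.37536051869392395), (0.08192848414182663, 0.039125800132751465), 53.43524169921875) 86 [ 0.47946531 -0.38033522  0.01742052]
pocket ((0.49186578392982483, -0.3934553861618042), (0.06869471073150635, 0.06702917069196701), 20.190383911132812) 404 [ 0.48878477 -0.39352858  0.01175898]
basket min z,x 1.3937856782322133
basket lowest [[ 0.65278982 -0.38344688  0.20498534]
 [ 0.90665626  0.07683441  0.41606121]
 [ 1.2460928   0.3918367   0.5702865 ]]
```

servo_tool:
  motion:
    - [[1,0.5,0.83,0.1,0.55],[1,0.5,0.83,0.1,0.55],[1,0.5,0.83,0.1,0.55],[1,0.5,0.83,0.1,0.55],[1,0.5,0.83,0.1,0.55],[1,0.5,0.83,0.1,0.55],[1,0.5,0.83,0.1,0.55],[1,0.5,0.83,0.1,0.55],[1,0.5,0.83,0.1,0.55],[1,0.5,0.83,0.1,0.55],[1,0.5,0.83,0.1,0.55],[1,0.5,0.83,0.1,0.55],[1,0.5,0.83,0.1,0.55],[1,0.5,0.83,0.1,0.55],[1,0.5,0.83,0.1,0.55],[1,0.5,0.83,0.1,0.55],[1,0.5,0.83,0.1,0.55],[1,0,0,0,0],[1,0,0,0,0]]
  newtons: 30

```text
t: 2.0
eef_pos: [0.5153, -0.0867, 0.281]
tool_rot: [-0.0, 0.769, 0.639, -0.0]
contact_force: [-0.1, -0.9, -0.5]
gripper_width: 1.001
grasp_force: 0.0
```

```bash
python3 - <<'E'
from h import *
im,d,c=cam('wrist'); save('w1.png',im); P=pts(d,c)
print(c['fovy'],np.linalg.inv(c['view'])[:3,3])
H=cv2.cvtColor(im,cv2.COLOR_RGB2HSV)
red=((H[...,0]<8)|(H[...,0]>172))&(H[...,1]>150)&(H[...,2]>60)&(P[...,2]>.1)&(d>0)
k,l,st,_=cv2.connectedComponentsWithStats(red.astype(np.uint8))
for i in range(1,k):
    if st[i,4]>800:
        q=P[l==i]; q=q[q[:,2]>np.percentile(q[:,2],60)-.004]; print(st[i],cv2.minEnclosingCircle(q[:,:2].astype(np.float32)),np.median(q[:,2]))
E
```

```text
58.301004326153176 [ 0.52801356 -0.01818963  0.44130491]
[ 273  178   86   86 4006] ((0.5121122598648071, -0.08661366254091263), 0.03183763846755028) 0.13715534524713846
[ 196  253   81   79 3589] ((0.43890640139579773, -0.1337050050497055), 0.03163612633943558) 0.12918390833828566
[ 278  326   78   77 3413] ((0.49074530601501465, -0.20379647612571716), 0.03137523680925369) 0.13918803297529575
```

View pics/w1.png

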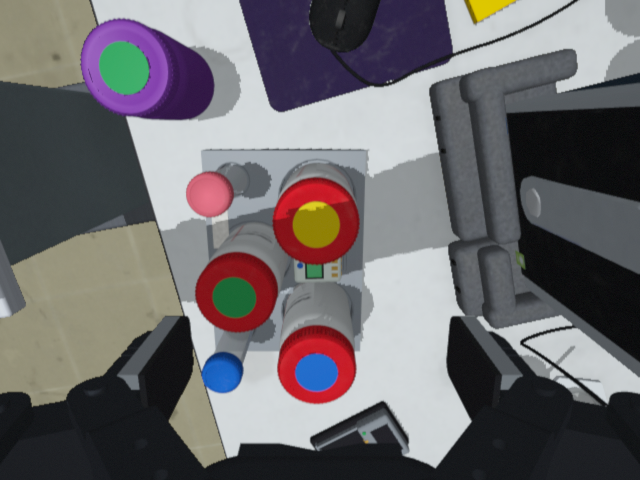

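The wrist view shows the yellow lid (316,222), blue (316,370), green (238,290), the tubes, and the purple decoy at (124,66). The positions agree with the top view to about 1 mm. Descending on yellow.

servo_tool:
  motion:
    - [[1,-0.06,0,-0.8,0],[1,0,0,-0.8,0],[1,0,0,-0.8,0],[1,0,0,-0.8,0],[1,0,0,-0.45,0],[1,0,0,-0.23,0],[1,0,0,0,0],[1,0,0,0,0],[0.5,0,0,0,0],[0.5,0,0,0,0],[0.5,0,0,0,0],[0.5,0,0,0,0],[0.5,0,0,0,0],[0.5,0,0,0,0],[0.5,0,0,0,0]]
  newtons: 30

```text
t: 3.55
eef_pos: [0.5129, -0.0874, 0.1262]
tool_rot: [-0.0, 0.77, 0.638, -0.0]
contact_force: [-0.6, -0.4, -0.2]
gripper_width: 0.5
grasp_force: 0.0
```

servo_tool:
  motion:
    - [[0,0,0,0,0],[0,0,0,0,0],[0,0,0,0,0],[0,0,0,0,0]]
  newtons: 30

```text
t: 3.95
eef_pos: [0.513, -0.0874, 0.1262]
tool_rot: [-0.0, 0.77, 0.638, 0.0]
contact_force: [0.1, 0.6, 0.9]
gripper_width: 0.003
grasp_force: 0.0
```

```bash
python3 - <<'E'
from h import *
a,_,_=cam('wrist'); b,d,c=cam('scene')
save('w2.png',np.hstack([cv2.resize(a,(400,300)),cv2.resize(b[100:400,200:600],(400,300))]))
print(bot.get_obs())
E
```

```text
{'t': 4.05, 'q': array([ 0.45449888,  0.37511994, -0.49253828,  1.97926872,  0.23433021,
        0.84209965, -0.3523114 ]), 'joint_vel': array([ 0.00039326,  0.00118099,  0.00023133, -0.00112354, -0.00047236,
        0.00283542, -0.00103826]), 'joint_torque': array([-5.04311938e-04, -4.54792678e+01, -4.09807473e+00, -2.28181636e+01,
        1.03052994e-02,  1.20459168e-03,  2.12000725e-05]), 'eef_pos': array([ 0.51297593, -0.08745631,  0.12620808]), 'tool_rot': array([4.46042461e-06, 7.69736617e-01, 6.38361606e-01, 2.55603064e-05]), 'contact_force': array([ 0.42511221,  0.60121573, -0.67778797]), 'torque': array([-0.0108794 , -0.00222935,  0.00278283]), 'grasp_force': 0.0, 'gripper_width': 0.0016908288700292955}
```

View pics/w2.png

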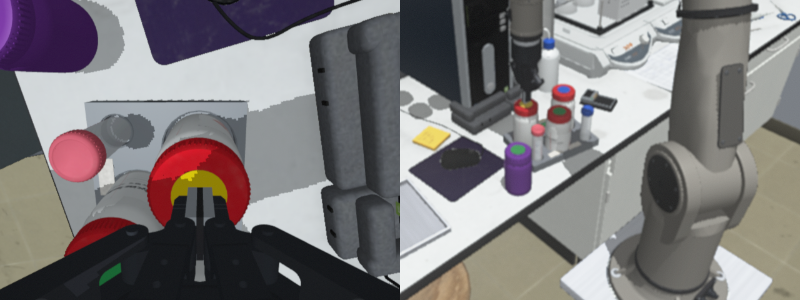

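```bash
python3 - <<'E'
from h import *
a,d,c=cam('wrist'); P=pts(d,c)
save('w3.png',a[220:400,200:440],3)
for v in range(270,420,12):
  print(v,[tuple(np.round(P[v,u],3)) for u in (296,308,320,332)])
print(np.linalg.inv(c['view'])[:3])
E
```

```text
270 [(np.float64(0.508), np.float64(-0.068), np.float64(0.137)), (np.float64(0.512), np.float64(-0.069), np.float64(0.137)), (np.float64(0.516), np.float64(-0.07), np.float64(0.138)), (np.float64(0.521), np.float64(-0.071), np.float64(0.137))]
282 [(np.float64(0.507), np.float64(-0.072), np.float64(0.139)), (np.float64(0.511), np.float64(-0.073), np.float64(0.138)), (np.float64(0.515), np.float64(-0.074), np.float64(0.138)), (np.float64(0.52), np.float64(-0.075), np.float64(0.139))]
294 [(np.float64(0.506), np.float64(-0.077), np.float64(0.139)), (np.float64(0.51), np.float64(-0.078), np.float64(0.138)), (np.float64(0.515), np.float64(-0.078), np.float64(0.14)), (np.float64(0.519), np.float64(-0.08), np.float64(0.138))]
306 [(np.float64(0.505), np.float64(-0.082), np.float64(0.138)), (np.float64(0.511), np.float64(-0.076), np.float64(0.154)), (np.float64(0.515), np.float64(-0.077), np.float64(0.153)), (np.float64(0.519), np.float64(-0.077), np.float64(0.154))]
318 [(np.float64(0.506), np.float64(-0.079), np.float64(0.154)), (np.float64(0.511), np.float64(-0.077), np.float64(0.162)), 
[... 1572 characters left out ...]
at64(0.2))]
402 [(np.float64(0.511), np.float64(-0.071), np.float64(0.213)), (np.float64(0.51), np.float64(-0.085), np.float64(0.192)), (np.float64(0.512), np.float64(-0.094), np.float64(0.181)), (np.float64(0.516), np.float64(-0.087), np.float64(0.192))]
414 [(np.float64(0.511), np.float64(-0.071), np.float64(0.216)), (np.float64(0.509), np.float64(-0.09), np.float64(0.191)), (np.float64(0.511), np.float64(-0.097), np.float64(0.182)), (np.float64(0.515), np.float64(-0.09), np.float64(0.192))]
[[ 9.82729350e-01 -1.77850888e-01 -5.11085743e-02  5.25666316e-01]
 [-1.85048581e-01 -9.44829064e-01 -2.70287002e-01 -1.88930578e-02]
 [-2.18083157e-04  2.75076539e-01 -9.61422306e-01  2.86481389e-01]]
```

View pics/w3.png

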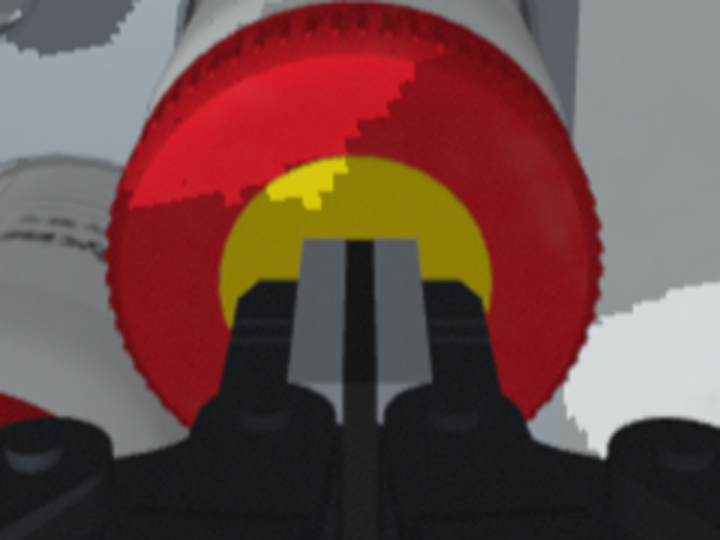

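The view shows the shut tips at rows ~300, standing above the lid (tip z ≈ 0.147) instead of at 0.104 as the stated geometry gives. So the real fingertips are about 43 mm higher than the reported TCP implies. I'll open and measure the open tips.

servo_tool:
  motion:
    - [[1,0,0,0,0],[1,0,0,0,0],[1,0,0,0,0],[1,0,0,0,0],[1,0,0,0,0],[1,0,0,0,0]]

```text
t: 4.7
eef_pos: [0.513, -0.0874, 0.1262]
tool_rot: [-0.0, 0.77, 0.638, -0.0]
contact_force: [0.5, 0.1, 0.7]
gripper_width: 0.997
grasp_force: 0.0
```

```bash
cat >> h.py <<'E'
def tips():
    o=bot.get_obs(); a,d,c=cam('wrist'); P=pts(d,c); p=o['eef_pos']; q=o['tool_rot']
    y=2*np.arctan2(q[2],q[1])-np.pi/2
    R=np.array([[np.cos(y),np.sin(y)],[-np.sin(y),np.cos(y)]])
    L=(P[...,:2]-p[:2])@R.T   # col0 along closing line, col1 across
    return o,a,d,P,L
E
python3 - <<'E'
from h import *
o,a,d,P,L=tips(); np.savez('t.npz',d=d,P=P,L=L,a=a)
m=(d>0)&(d<.2)&(abs(L[...,1])<.02)
print(o['eef_pos'],o['gripper_width'])
for s in (-1,1):
    k=m&(L[...,0]*s>0.02)&(L[...,0]*s<.075)
    q=np.c_[L[k],P[k][:,2]]; b=q[q[:,2].argsort()][:2000]
    for zb in np.arange(.12,.24,.008):
        w=q[(q[:,2]>zb)&(q[:,2]<=zb+.008)]
        if len(w): print(s,round(zb,3),len(w),w.min(0).round(3),w.max(0).round(3))
E
```

```text
[ 0.51295338 -0.08744107  0.12619273] 0.9973301574146899
-1 0.12 85 [-0.075  0.007  0.12 ] [-0.027  0.02   0.127]
-1 0.128 328 [-0.033 -0.02   0.128] [-0.02   0.02   0.136]
-1 0.136 2220 [-0.032 -0.02   0.136] [-0.02   0.02   0.139]
-1 0.152 162 [-0.043 -0.011  0.156] [-0.042  0.01   0.16 ]
-1 0.16 808 [-0.056 -0.012  0.16 ] [-0.042  0.011  0.168]
-1 0.168 1082 [-0.057 -0.012  0.168] [-0.042  0.012  0.176]
-1 0.176 1317 [-0.056 -0.012  0.176] [-0.042  0.012  0.184]
-1 0.184 1195 [-0.057 -0.01   0.184] [-0.042  0.012  0.192]
-1 0.192 1031 [-0.066  0.001  0.192] [-0.042  0.013  0.2  ]
-1 0.2 3092 [-0.071 -0.008  0.2  ] [-0.037  0.014  0.208]
-1 0.208 6135 [-0.068 -0.007  0.208] [-0.031  0.017  0.216]
-1 0.216 2581 [-0.062  0.004  0.216] [-0.02   0.018  0.224]
-1 0.224 3481 [-0.039  0.009  0.224] [-0.02   0.018  0.232]
-1 0.232 237 [-0.033  0.016  0.232] [-0.02   0.018  0.234]
1 0.12 20 [0.024 0.015 0.12 ] [0.028 0.02  0.127]
1 0.128 339 [ 0.02  -0.02   0.128] [0.031 0.02  0.136]
1 0.136 1725 [ 0.02  -0.02   0.136] [0.03  0.02  0.139]
1 0.152 173 [ 0.042 -0.011  0.156] [0.044 0.01  0.16 ]
1 0.16 811 [ 0.042 -0.012  0.16 ] [0.056 0.011 0.168]
1 0.168 1088 [ 0.042 -0.012  0.168] [0.056 0.012 0.176]
1 0.176 1302 [ 0.042 -0.012  0.176] [0.057 0.012 0.184]
1 0.184 1188 [ 0.041 -0.01   0.184] [0.056 0.012 0.192]
1 0.192 1025 [0.041 0.001 0.192] [0.064 0.013 0.2  ]
1 0.2 3112 [ 0.037 -0.009  0.2  ] [0.071 0.014 0.208]
1 0.208 6121 [ 0.03  -0.007  0.208] [0.067 0.017 0.216]
1 0.216 2587 [0.02  0.004 0.216] [0.062 0.018 0.224]
1 0.224 3463 [0.02  0.009 0.224] [0.039 0.018 0.232]
1 0.232 211 [0.02  0.016 0.232] [0.032 0.018 0.234]
```

Open tips measured at z 0.156, i.e. TCP + 30 mm, centred on ±42 mm. I'll use that as the calibration and go 40 mm lower.

servo_tool:
  motion:
    - [[1,0,0,-0.5,0],[1,0,0,-0.3,0],[1,0,0,-0.2,0],[1,0,0,0,0],[0.4,0,0,0,0],[0.4,0,0,0,0],[0.4,0,0,0,0],[0.4,0,0,0,0],[0.4,0,0,0,0],[0.4,0,0,0,0]]
  newtons: 30

```text
t: 5.75
eef_pos: [0.5134, -0.0874, 0.0869]
tool_rot: [0.0, 0.77, 0.638, 0.0]
contact_force: [-1.4, 0.5, 6.4]
gripper_width: 0.744
grasp_force: 33.3
```

```bash
python3 - <<'E'
from h import *
o,a,d,P,L=tips()
print(o['eef_pos'],o['gripper_width'],o['grasp_force'],o['contact_force'])
m=(d>0)&(d<.25)&(abs(L[...,1])<.011)&(P[...,2]>.09)
for s in (-1,1):
    k=m&(L[...,0]*s>0.034)&(L[...,0]*s<.05); print(s,np.percentile(P[k][:,2],[0,1,3,10]))
m=(P[...,2]>.134)&(P[...,2]<.140)&(L[...,1]>.0)&(L[...,1]<.05)&(abs(L[...,0])<.05); print(cv2.minEnclosingCircle(P[m][:,:2].astype(np.float32)),np.median(P[m][:,2]))
E
```

```text
[ 0.51338494 -0.08738237  0.08688142] 0.7444863342675315 33.30903768539429 [-1.44056903  0.46548575  6.40704214]
-1 [0.1139981  0.11673736 0.11999433 0.12713792]
1 [0.11364879 0.11722404 0.12040696 0.12831287]
((0.5142309665679932, -0.08113286644220352), 0.04568759724497795) 0.13757497923062417
```

servo_tool:
  motion:
    - [[0.4,0,0,0.4,0],[0.4,0,0,0.8,0],[0.4,0,0,0.9,0],[0.4,0,0,0.9,0],[0.4,0,0,0.5,0],[0.4,-0.075,0.4,0,0.053],[0.4,-0.075,0.8,0,0.053],[0.4,-0.075,0.85,0,0.053],[0.4,-0.075,0.9,0,0.053],[0.4,-0.075,0.9,0,0.053],[0.4,-0.075,0.9,0,0.053],[0.4,-0.075,0.9,0,0.053],[0.4,-0.075,0.9,0,0.053],[0.4,-0.075,0.9,0,0.053],[0.4,-0.075,0.9,0,0.053],[0.4,-0.075,0.9,0,0.053],[0.4,-0.075,0.85,0,0.053],[0.4,-0.075,0.8,0,0.053],[0.4,-0.075,0.5,0,0.053],[0.4,-0.075,0.16,0,0.053]]

```text
t: 7.8
eef_pos: [0.4652, 0.3778, 0.2246]
tool_rot: [-0.001, 0.737, 0.676, -0.001]
contact_force: [-0.7, -0.1, -1.4]
gripper_width: 0.748
grasp_force: 33.9
```

servo_tool:
  motion:
    - [[0.4,0.09,0.03,0,0],[0.4,0,0,-0.5,0],[0.4,0,0,-0.8,0],[0.4,0,0,-0.8,0],[0.4,0,0,-0.7,0],[0.4,0,0,-0.4,0],[0.4,0,0,-0.2,0],[0.4,0,0,0,0],[0.4,0,0,0,0]]

```text
t: 8.7
eef_pos: [0.4723, 0.3766, 0.0913]
tool_rot: [0.0, 0.739, 0.674, 0.001]
contact_force: [-0.6, 0.2, -1.0]
gripper_width: 0.746
grasp_force: 33.9
```

servo_tool:
  motion:
    - [[0.4,0,0,-0.1,0],[0.4,0,0,-0.04,0],[0.4,0,0,0,0],[0.4,0,0,0,0],[1,0,0,0,0],[1,0,0,0,0],[1,0,0,0,0],[1,0,0,0,0],[1,0,0,0.3,0],[1,0,0,0.8,0],[1,0,0,0.9,0],[1,0,0,0.9,0],[1,0,0,0.3,0],[1,0,0,0,0]]

```text
t: 10.1
eef_pos: [0.4724, 0.3773, 0.2153]
tool_rot: [0.0, 0.738, 0.674, 0.002]
contact_force: [-0.0, 0.6, 0.1]
gripper_width: 0.999
grasp_force: 0.0
```

```bash
cat >> h.py <<'E'
def lids():
    im,d,c=cam('top'); P=pts(d,c); H=cv2.cvtColor(im,cv2.COLOR_RGB2HSV)
    red=((H[...,0]<8)|(H[...,0]>172))&(H[...,1]>120)&(P[...,2]>.09)&(P[...,2]<.17)
    out=[]
    k,l,st,cen=cv2.connectedComponentsWithStats(red.astype(np.uint8))
    for i in range(1,k):
        if st[i,4]>150:
            u,v=cen[i].astype(int); h=np.median(P[l==i][:,2]); q=P[(l==i)&(abs(P[...,2]-h)<.008)]
            cc,r=cv2.minEnclosingCircle(q[:,:2].astype(np.float32)); out.append((im[v,u].tolist(),np.round(cc,4),round(r,4),round(float(h),4)))
    for o in out: print(*o)
    return im,d,P
E
python3 - <<'E'
from h import *
im,d,P=lids(); print(bot.get_obs()['eef_pos'])
E
```

```text
[51, 108, 209] [ 0.4919 -0.2036] 0.0315 0.1392
[126, 102, 33] [0.4739 0.374 ] 0.0317 0.1352
[62, 161, 91] [ 0.44   -0.1339] 0.0317 0.1292
[231, 106, 120] [ 0.4363 -0.0532] 0.0165 0.1193
[0.47174395 0.37621351 0.21322217]
```

servo_tool:
  motion:
    - [[1,-0.05,-0.5,0,-0.05],[1,-0.05,-0.9,0,-0.05],[1,-0.05,-0.95,0,-0.05],[1,-0.05,-0.95,0,-0.05],[1,-0.05,-0.95,0,-0.05],[1,-0.05,-0.95,0,-0.05],[1,-0.05,-0.95,0,-0.05],[1,-0.05,-0.95,0,-0.05],[1,-0.05,-0.95,0,-0.05],[1,-0.05,-0.95,0,-0.05],[1,-0.05,-0.95,0,-0.05],[1,-0.05,-0.95,0,-0.05],[1,-0.05,-0.9,0,-0.05],[1,-0.05,-0.65,0,-0.05],[1,-0.05,-0.3,0,-0.05],[1,-0.05,0,0,-0.05],[1,0,0,0,0],[1,0,0,0,0]]

```text
t: 11.95
eef_pos: [0.4396, -0.1321, 0.2124]
tool_rot: [-0.0, 0.769, 0.639, 0.0]
contact_force: [0.2, 0.1, 0.2]
gripper_width: 0.998
grasp_force: 0.0
```

servo_tool:
  motion:
    - [[1,0,-0.045,-0.5,0],[1,0,0,-0.8,0],[1,0,0,-0.8,0],[1,0,0,-0.7,0],[1,0,0,-0.35,0],[1,0,0,-0.2,0],[1,0,0,0,0],[1,0,0,0,0],[0.4,0,0,0,0],[0.4,0,0,0,0],[0.4,0,0,0,0],[0.4,0,0,0,0],[0.4,0,0,0,0],[0.4,0,0,0,0]]

```text
t: 13.35
eef_pos: [0.4403, -0.1359, 0.0797]
tool_rot: [0.001, 0.77, 0.638, 0.0]
contact_force: [-1.5, 0.5, 5.7]
gripper_width: 0.742
grasp_force: 31.7
```

servo_tool:
  motion:
    - [[0.4,0,0,0.4,0],[0.4,0,0,0.9,0],[0.4,0,0,0.9,0],[0.4,0,0,0.9,0],[0.4,0,0,0.9,0],[0.4,0.19,0.4,0,0.053],[0.4,0.19,0.8,0,0.053],[0.4,0.19,0.85,0,0.053],[0.4,0.19,0.9,0,0.053],[0.4,0.19,0.9,0,0.053],[0.4,0.19,0.9,0,0.053],[0.4,0.19,0.9,0,0.053],[0.4,0.19,0.9,0,0.053],[0.4,0.19,0.9,0,0.053],[0.4,0.19,0.9,0,0.053],[0.4,0.19,0.9,0,0.053],[0.4,0.19,0.85,0,0.053],[0.4,0.19,0.8,0,0.053],[0.4,0.19,0.5,0,0.053],[0.4,0.19,0.2,0,0.053]]

```text
t: 15.35
eef_pos: [0.5529, 0.3309, 0.2388]
tool_rot: [-0.001, 0.737, 0.675, 0.0]
contact_force: [-0.5, 0.4, -1.4]
gripper_width: 0.75
grasp_force: 34.0
```

servo_tool:
  motion:
    - [[0.4,0,0,0,0],[0.4,0,0,0,0],[0.4,0,0,0,0]]

```text
t: 15.65
eef_pos: [0.5538, 0.3265, 0.2386]
tool_rot: [0.0, 0.739, 0.673, -0.0]
contact_force: [0.1, -0.1, -1.5]
gripper_width: 0.75
grasp_force: 34.0
```

servo_tool:
  motion:
    - [[0.4,0,0.07,-0.4,0],[0.4,0,0,-0.8,0],[0.4,0,0,-0.8,0],[0.4,0,0,-0.8,0],[0.4,0,0,-0.7,0],[0.4,0,0,-0.3,0],[0.4,0,0,-0.15,0],[0.4,0,0,-0.05,0],[0.4,0,0,0,0],[0.4,0,0,0,0]]

```text
t: 16.65
eef_pos: [0.5543, 0.3318, 0.08]
tool_rot: [0.0, 0.739, 0.674, 0.001]
contact_force: [-0.6, 0.0, -1.1]
gripper_width: 0.749
grasp_force: 33.9
```

servo_tool:
  motion:
    - [[1,0,0,0,0],[1,0,0,0,0],[1,0,0,0,0],[1,0,0,0,0],[1,0,0,0.3,0],[1,0,0,0.8,0],[1,0,0,0.9,0],[1,0,0,0.9,0],[1,0,0,0.3,0],[1,0,0,0,0],[1,0,0,0,0]]

```text
t: 17.75
eef_pos: [0.5532, 0.3306, 0.2058]
tool_rot: [0.0, 0.739, 0.674, -0.001]
contact_force: [0.4, 0.3, 0.5]
gripper_width: 0.997
grasp_force: 0.0
```

```bash
python3 - <<'E'
from h import *
im,d,P=lids(); print(bot.get_obs()['eef_pos'])
E
```

```text
[50, 108, 208] [ 0.492 -0.204] 0.0317 0.139
[136, 58, 67] [ 0.4363 -0.0531] 0.0165 0.1192
[0.55287378 0.33029943 0.20503553]
```

servo_tool:
  motion:
    - [[1,-0.1,-0.4,0,-0.05],[1,-0.1,-0.8,0,-0.05],[1,-0.1,-0.95,0,-0.05],[1,-0.1,-0.95,0,-0.05],[1,-0.1,-0.95,0,-0.05],[1,-0.1,-0.95,0,-0.05],[1,-0.1,-0.95,0,-0.05],[1,-0.1,-0.95,0,-0.05],[1,-0.1,-0.95,0,-0.05],[1,-0.1,-0.95,0,-0.05],[1,-0.1,-0.95,0,-0.05],[1,-0.1,-0.95,0,-0.05],[1,-0.1,-0.95,0,-0.05],[1,-0.1,-0.8,0,-0.05],[1,-0.1,-0.6,0,-0.05],[1,0,-0.3,0,-0.05],[1,0,0,0,0],[1,0,0,0,0],[1,0,0,0,0]]

```text
t: 19.7
eef_pos: [0.4938, -0.201, 0.2065]
tool_rot: [-0.0, 0.769, 0.639, 0.0]
contact_force: [-0.9, 0.3, -0.2]
gripper_width: 1.005
grasp_force: 0.0
```

```bash
python3 - <<'E'
from h import *
im,d,P=lids(); print(bot.get_obs()['eef_pos'])
E
```

```text
[53, 150, 82] [0.5534 0.333 ] 0.033 0.1272
[113, 23, 25] [ 0.4901 -0.192 ] 0.028 0.1384
[219, 197, 63] [0.4723 0.3763] 0.0327 0.1351
[230, 103, 118] [ 0.4363 -0.0532] 0.0165 0.1188
[ 0.49389053 -0.20109387  0.20660236]
```

servo_tool:
  motion:
    - [[1,-0.06,-0.07,-0.4,0],[1,0,0,-0.8,0],[1,0,0,-0.8,0],[1,0,0,-0.6,0],[1,0,0,-0.25,0],[1,0,0,-0.1,0],[1,0,0,0,0],[1,0,0,0,0],[0.4,0,0,0,0],[0.4,0,0,0,0],[0.4,0,0,0,0],[0.4,0,0,0,0],[0.4,0,0,0,0],[0.4,0,0,0,0]]

```text
t: 21.15
eef_pos: [0.4917, -0.2059, 0.0898]
tool_rot: [0.001, 0.77, 0.638, 0.0]
contact_force: [-1.0, -0.3, 5.7]
gripper_width: 0.746
grasp_force: 31.9
```

servo_tool:
  motion:
    - [[0.4,0,0,0.4,0],[0.4,0,0,0.9,0],[0.4,0,0,0.9,0],[0.4,0,0,0.9,0],[0.4,0,0,0.4,0],[0.4,-0.05,0.4,0,0.053],[0.4,-0.05,0.8,0,0.053],[0.4,-0.05,0.9,0,0.053],[0.4,-0.05,0.95,0,0.053],[0.4,-0.05,0.95,0,0.053],[0.4,-0.05,0.95,0,0.053],[0.4,-0.05,0.95,0,0.053],[0.4,-0.05,0.95,0,0.053],[0.4,-0.05,0.95,0,0.053],[0.4,-0.05,0.95,0,0.053],[0.4,-0.05,0.95,0,0.053],[0.4,-0.05,0.95,0,0.053],[0.4,-0.05,0.9,0,0.053],[0.4,-0.05,0.6,0,0.053],[0.4,-0.05,0.35,0,0.053]]

```text
t: 23.15
eef_pos: [0.4586, 0.297, 0.2273]
tool_rot: [-0.001, 0.737, 0.676, -0.001]
contact_force: [-0.1, -0.6, -1.7]
gripper_width: 0.747
grasp_force: 34.0
```

servo_tool:
  motion:
    - [[0.4,0,0,0,0],[0.4,0,0,0,0],[0.4,0,0,0,0]]

```text
t: 23.45
eef_pos: [0.4615, 0.2924, 0.2282]
tool_rot: [0.0, 0.74, 0.673, -0.001]
contact_force: [0.3, -0.1, -2.1]
gripper_width: 0.743
grasp_force: 34.0
```

servo_tool:
  motion:
    - [[0.4,0,0,-0.4,0],[0.4,0,0,-0.8,0],[0.4,0,0,-0.8,0],[0.4,0,0,-0.8,0],[0.4,0,0,-0.4,0],[0.4,0,0,-0.2,0],[0.4,0,0,-0.06,0],[0.4,0,0,-0.03,0],[0.4,0,0,0,0],[0.4,0,0,0,0]]

```text
t: 24.45
eef_pos: [0.4618, 0.2948, 0.09]
tool_rot: [0.0, 0.739, 0.674, 0.001]
contact_force: [0.5, -0.7, -0.2]
gripper_width: 0.747
grasp_force: 34.0
```

servo_tool:
  motion:
    - [[1,0,0,0,0],[1,0,0,0,0],[1,0,0,0,0],[1,0,0,0,0],[1,0,0,0.3,0],[1,0,0,0.8,0],[1,0,0,0.9,0],[1,0,0,0.9,0],[1,0,0,0.1,0],[1,0,0,0,0],[1,0,0,0,0]]

```text
t: 25.55
eef_pos: [0.4608, 0.2938, 0.2084]
tool_rot: [0.0, 0.739, 0.674, -0.001]
contact_force: [0.4, -0.2, 0.0]
gripper_width: 1.005
grasp_force: 0.0
```

servo_tool:
  motion:
    - [[1,0.06,-0.4,0,-0.6],[1,0.06,-0.6,0,-0.8],[1,0.06,-0.7,0,-0.8],[1,0.06,-0.7,0,-0.8],[1,0.06,-0.7,0,-0.8],[1,0.06,-0.7,0,-0.8],[1,0.06,-0.7,0,-0.8],[1,0.06,-0.7,0,-0.8],[1,0.06,-0.7,0,-0.8],[1,0.06,-0.7,0,-0.8],[1,0.06,-0.7,0,-0.8],[1,0.06,-0.7,0,-0.8],[1,0.06,-0.7,0,-0.8],[1,0.06,-0.7,0,-0.8],[1,0.06,-0.7,0,-0.8],[1,0.06,-0.6,0,-0.8],[1,0.06,-0.3,0,-0.8],[1,0,0,0,-0.3],[1,0,0,0,0],[1,0,0,0,0]]

```text
t: 27.55
eef_pos: [0.5013, -0.1452, 0.208]
tool_rot: [-0.0, 0.997, -0.082, -0.001]
contact_force: [0.8, -0.9, -0.4]
gripper_width: 1.0
grasp_force: 0.0
```

```bash
python3 - <<'E'
from h import *
im,d,P=lids(); 
o,a,d,P,L=tips(); print(o)
m=(P[...,2]>.044)&(P[...,2]<.056)&(abs(P[...,0]-.503)<.045)&(abs(P[...,1]+.146)<.045)
print(m.sum(),cv2.minAreaRect(P[m][:,:2].astype(np.float32)),np.median(P[m][:,2]))
save('w4.png',a)
E
```

```text
[53, 149, 81] [0.5525 0.3321] 0.0326 0.127
[217, 195, 61] [0.4711 0.3757] 0.0327 0.1353
[48, 104, 205] [0.4621 0.2949] 0.0324 0.137
[229, 103, 119] [ 0.4363 -0.0531] 0.0166 0.1193
{'t': 27.6, 'q': array([ 0.45107547,  0.25426192, -0.3391166 ,  1.90444595,  0.09922774,
        1.00064519, -1.66572586]), 'joint_vel': array([ 7.16898899e-05, -6.66245025e-03, -3.41449853e-03, -2.53069559e-03,
       -5.50303369e-04, -3.55967490e-04, -3.49150513e-03]), 'joint_torque': array([ 1.66627262e-01, -4.25288987e+01, -1.65244851e+00, -2.62723893e+01,
        2.26101209e-02,  7.98440014e-03, -5.76900726e-03]), 'eef_pos': array([ 0.5014404 , -0.14510962,  0.2082343 ]), 'tool_rot': array([-1.71683509e-04,  9.96672559e-01, -8.15055295e-02, -7.92822071e-04]), 'contact_force': array([ 1.53638794,  1.28043657, -0.07561976]), 'torque': array([ 0.04413648, -0.00459892, -0.0126293 ]), 'grasp_force': 0.0, 'gripper_width': 1.0001833085483067}
2917 ((0.5016672015190125, -0.1460532248020172), (0.037882279604673386, 0.04625873267650604), 79.78165435791016) 0.04988240625144458
```

View pics/w4.png

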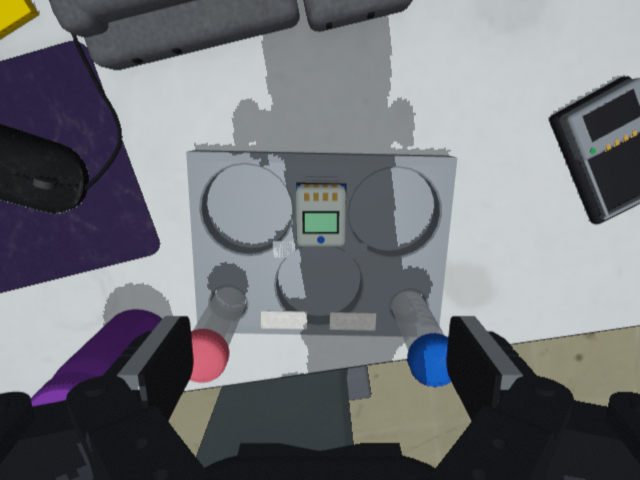

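All three jars stand on the tray, and the logger lies at (320,222) with its contacts toward world +x, clear of the fingers. Descending partway, half-closed, and checking tip height.

servo_tool:
  motion:
    - [[0.65,0,-0.025,-0.5,-0.12],[0.65,0,0,-0.8,0],[0.65,0,0,-0.8,0],[0.65,0,0,-0.8,0],[0.65,0,0,-0.8,0],[0.65,0,0,-0.5,0],[0.65,0,0,-0.3,0],[0.65,0,0,0,0],[0.65,0,0,0,0],[0.65,0,0,0,0]]

```text
t: 28.65
eef_pos: [0.503, -0.1468, 0.0302]
tool_rot: [0.0, 0.996, -0.09, 0.001]
contact_force: [0.4, 0.7, -0.6]
gripper_width: 0.65
grasp_force: 0.0
```

```bash
python3 - <<'E'
from h import *
o,a,d,P,L=tips(); print(o['eef_pos'],o['gripper_width'],o['contact_force'])
m=(d>0)&(abs(L[...,1])<.0115)&(P[...,2]>.032)
for s in (-1,1):
    k=m&(L[...,0]*s>0.023)&(L[...,0]*s<.045); print(s,np.percentile(P[k][:,2],[0,1,3,10]),np.percentile(L[k][:,0]*s,[1,10]),L[k][:,1].min(),L[k][:,1].max())
k=(P[...,2]>.047)&(P[...,2]<.052)&(np.abs(L).max(-1)<.04); print(k.sum(),cv2.minAreaRect(L[k].astype(np.float32)),np.median(P[k][:,2]),L[k].min(0),L[k].max(0))
E
```

```text
[ 0.50304857 -0.14678229  0.03023617] 0.650392768483309 [ 0.36209934  0.66036099 -0.60835686]
-1 [0.05097386 0.05456496 0.05756715 0.06385585] [0.02735397 0.02758989] -0.011466295566313645 0.011499472571776808
1 [0.05127552 0.05472439 0.0575178  0.06377744] [0.02753008 0.02779739] -0.011473599511738836 0.011499706724948442
11266 ((0.00012004561722278595, -0.0011445190757513046), (0.05632059648633003, 0.045806750655174255), 1.2624797821044922) 0.0499098375419494 [-0.02797907 -0.02432486] [0.02822215 0.02197286]
```

servo_tool:
  motion:
    - [[0.65,0,0,-0.2,0],[0.65,0,0,-0.14,0],[0.65,0,0,0,0],[0.3,0,0,0,0],[0.3,0,0,0,0],[0.3,0,0,0,0],[0.3,0,0,0,0],[0.3,0,0,0,0],[0.3,0,0,0,0]]
  newtons: 25

```text
t: 29.6
eef_pos: [0.5019, -0.1466, 0.0154]
tool_rot: [0.0, 0.996, -0.09, -0.0]
contact_force: [0.1, -0.2, -0.9]
gripper_width: 0.436
grasp_force: 26.0
```

servo_tool:
  motion:
    - [[0.3,0,0,0.3,0],[0.3,0,0,0.7,0],[0.3,0,0,0.8,0],[0.3,0,0,0.8,0],[0.3,0,0,0.6,0],[0.3,0,-0.4,0.2,0.5],[0.3,0,-0.7,0,0.8],[0.3,0,-0.7,0,0.8],[0.3,0,-0.7,0,0.8],[0.3,0,-0.7,0,0.8],[0.3,0,-0.4,0,0.8],[0.3,0,0,0,0],[0.3,0,0,0,0],[0.3,0,0,0,0]]

```text
t: 31.0
eef_pos: [0.5022, -0.289, 0.1517]
tool_rot: [-0.0, 0.984, 0.179, 0.0]
contact_force: [0.8, -0.2, -0.7]
gripper_width: 0.442
grasp_force: 26.0
```

```bash
python3 - <<'E'
from h import *
o,a,d,P,L=tips(); print(o['eef_pos'],o['tool_rot'],o['gripper_width'])
save('w5.png',a); np.savez('w5.npz',a=a,d=d,P=P,L=L)
def rect(n,zl,zh,big=1):
    m=(d>0.12)&(P[...,2]>zl)&(P[...,2]<zh)&(np.hypot(P[...,0]-.507,P[...,1]+.388)<.085)
    k,l,st,_=cv2.connectedComponentsWithStats(m.astype(np.uint8)); m=l==(1+st[1:,4].argmax())
    print(n,cv2.minAreaRect(P[m][:,:2].astype(np.float32)),m.sum(),np.median(P[m][:,2]))
rect('hood',.0235,.05); rect('all',.005,.05); rect('pocket',.009,.0145); rect('guide',.0155,.0215)
E
```

```text
[ 0.50222546 -0.2890148   0.15174688] [-2.53070292e-04  9.83770873e-01  1.79429042e-01  1.55087346e-04] 0.4416358092216785
hood ((0.5352546572685242, -0.3774394392967224), (0.039832502603530884, 0.059825461357831955), 20.338857650756836) 4804 0.02699964875575636
all ((0.5083726644515991, -0.39088311791419983), (0.10382790118455887, 0.07225517928600311), 20.59407615661621) 12061 0.015344187787414587
pocket ((0.4904460608959198, -0.39556562900543213), (0.051423508673906326, 0.04584653675556183), 20.161405563354492) 3913 0.011884801115296217
guide ((0.4896044433116913, -0.39767059683799744), (0.05491349846124649, 0.04832896962761879), 22.414274215698242) 622 0.01745963582206822
```

View pics/w5.png

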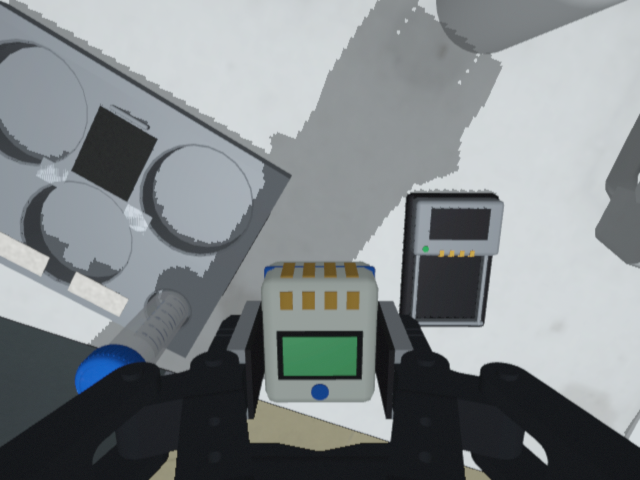

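The view shows the dock hood at (458,225), the pocket at (450,290) and the held logger at (320,335) with its contacts toward the hood side. Measuring the logger's offset in the hand.

```bash
python3 - <<'E'
import numpy as np,cv2
z=np.load('w5.npz'); P,L,a=z['P'],z['L'],z['a']
print(P[320,320],P[390,320],P[275,320])
m=(abs(P[...,2]-np.median(P[315:330,290:310,2]))<.004)&(abs(L[...,0])<.0205)&(abs(L[...,1])<.05)
k,l,st,_=cv2.connectedComponentsWithStats(m.astype(np.uint8)); m=l==(1+st[1:,4].argmax())
print(cv2.minAreaRect(L[m].astype(np.float32)),cv2.minAreaRect(P[m][:,:2].astype(np.float32)),np.median(P[m][:,2]))
E
```

```text
[ 0.51074206 -0.28595313  0.18641561] [ 0.48699577 -0.29491857  0.18689983] [ 0.52309008 -0.28129419  0.18073629]
((1.782737672328949e-05, -0.00014670193195343018), (0.046547356992959976, 0.04087561368942261), 89.9007797241211) ((0.5020945072174072, -0.2890832722187042), (0.04654734954237938, 0.0408756248652935), 20.57377052307129) 0.18623015596037001
```

servo_tool:
  motion:
    - [[0.3,-0.05,-0.4,0,-0.03],[0.3,-0.08,-0.7,0,0],[0.3,-0.08,-0.7,0,0],[0.3,-0.08,-0.6,0,0],[0.3,0,-0.24,-0.4,0],[0.3,0,0,-0.8,0],[0.3,0,0,-0.8,0],[0.3,0,0,-0.6,0],[0.3,0,0,-0.2,0],[0.3,0,0,0,0],[0.3,0,0,0,0],[0.3,0,0,0,0]]

```text
t: 32.25
eef_pos: [0.4914, -0.3967, 0.0409]
tool_rot: [0.001, 0.984, 0.178, 0.001]
contact_force: [0.1, 0.1, -0.1]
gripper_width: 0.436
grasp_force: 26.0
```

```bash
python3 - <<'E'
from h import *
o,a,d,P,L=tips(); print(o['eef_pos'],o['gripper_width'])
zt=np.median(P[315:330,290:310,2]); print(zt)
m=(abs(P[...,2]-zt)<.004)&(abs(L[...,0])<.0205)&(abs(L[...,1])<.05)
k,l,st,_=cv2.connectedComponentsWithStats(m.astype(np.uint8)); m=l==(1+st[1:,4].argmax()); print(cv2.minAreaRect(P[m][:,:2].astype(np.float32)))
m=(abs(P[...,2]-.027)<.003)&(np.hypot(P[...,0]-.535,P[...,1]+.377)<.05)
k,l,st,_=cv2.connectedComponentsWithStats(m.astype(np.uint8)); m=l==(1+st[1:,4].argmax()); r=cv2.minAreaRect(P[m][:,:2].astype(np.float32)); print(r,m.sum())
E
```

```text
[ 0.49142656 -0.39673856  0.04088655] 0.43616453391728993
0.0753149949805733
((0.49119889736175537, -0.39689210057258606), (0.046430207788944244, 0.04095402732491493), 20.731441497802734)
((0.5354860424995422, -0.3777737021446228), (0.03949303925037384, 0.0598219595849514), 20.24010467529297) 13798
```

servo_tool:
  motion:
    - [[0.3,-0.02,0.055,-0.1,-0.07],[0.3,0,0,-0.3,0],[0.3,0,0,-0.3,0],[0.3,0,0,-0.15,0],[0.3,0,0,-0.08,0],[0.3,0,0,0,0],[0.3,0,0,0,0]]

```text
t: 33.0
eef_pos: [0.4896, -0.3941, 0.002]
tool_rot: [-0.0, 0.985, 0.173, 0.0]
contact_force: [-1.1, -0.1, -0.2]
gripper_width: 0.433
grasp_force: 26.0
```

servo_tool:
  motion:
    - [[0.3,0,0,-0.04,0],[0.3,0,0,0,0],[0.3,0,0,0,0],[0.65,0,0,0,0],[0.65,0,0,0,0],[0.65,0,0,0,0],[0.65,0,0,0,0],[0.65,0,0,0.1,0],[0.65,0,0,0.4,0],[0.65,0,0,0.8,0],[0.65,0,0,0.8,0],[0.65,0,0,0.4,0],[0.65,0,0,0,0],[0.65,0,0,0,0]]

```text
t: 34.4
eef_pos: [0.4892, -0.394, 0.1006]
tool_rot: [0.0, 0.985, 0.173, -0.0]
contact_force: [0.5, 0.4, -0.8]
gripper_width: 0.649
grasp_force: 0.0
```

```bash
python3 - <<'E'
from h import *
o,a,d,P,L=tips(); print(o['eef_pos'],o['gripper_width'])
for zz,c0,r in ((.036,(.4905,-.3944),.04),(.027,(.535,-.377),.05)):
    m=(abs(P[...,2]-zz)<.0035)&(np.hypot(P[...,0]-c0[0],P[...,1]-c0[1])<r)
    k,l,st,_=cv2.connectedComponentsWithStats(m.astype(np.uint8)); m=l==(1+st[1:,4].argmax()); q=P[m]; print(cv2.minAreaRect(q[:,:2].astype(np.float32)),np.median(q[:,2]),m.sum())
    if zz>.03: print('tilt',np.linalg.lstsq(np.c_[q[:,:2],np.ones(len(q))],q[:,2],rcond=None)[0])
save('w6.png',a)
E
```

```text
[ 0.48924229 -0.39399971  0.10057305] 0.6487151378610806
((0.4894901216030121, -0.39430496096611023), (0.04588024318218231, 0.03776632249355316), 19.849346160888672) 0.035926759664117514 5244
tilt [-0.01131569 -0.00338552  0.04001594]
((0.5351943373680115, -0.3778962790966034), (0.03963235765695572, 0.06005919352173805), 19.970230102539062) 0.026993770226580893 7995
```

View pics/w6.png

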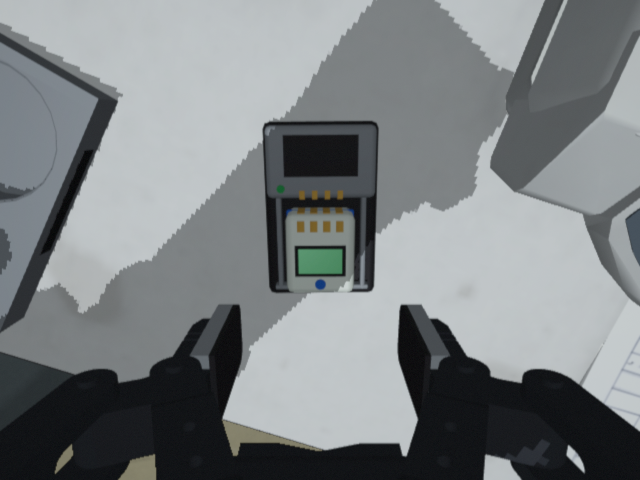

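The logger is seated flat (top 0.036, tilt about 0.01, dock x = -0.0166) with contacts at the pins. Now returning blue first.

servo_tool:
  motion:
    - [[1,0,0,0.8,0],[1,0,0.3,0.9,0.3],[1,-0.04,0.7,0.9,0.6],[1,-0.04,0.95,0.2,0.6],[1,-0.04,0.95,0,0.6],[1,-0.04,0.95,0,0.6],[1,-0.04,0.95,0,0.6],[1,-0.04,0.95,0,0.6],[1,-0.04,0.95,0,0.6],[1,-0.04,0.95,0,0.6],[1,-0.04,0.95,0,0.6],[1,-0.04,0.95,0,0.6],[1,-0.04,0.95,0,0.6],[1,-0.04,0.95,0,0.6],[1,-0.04,0.95,0,0.6],[1,-0.04,0.95,0,0.6],[1,-0.04,0.95,0,0.6],[1,-0.04,0.95,0,0.2],[1,-0.04,0.95,0,0],[1,-0.04,0.95,0,0]]

```text
t: 36.45
eef_pos: [0.4599, 0.2928, 0.211]
tool_rot: [-0.0, 0.736, 0.677, -0.001]
contact_force: [0.3, -0.6, 1.1]
gripper_width: 0.998
grasp_force: 0.0
```

servo_tool:
  motion:
    - [[1,0,0,0,0],[1,0,0,0,0],[1,0,0,0,0]]

```text
t: 36.75
eef_pos: [0.4607, 0.2904, 0.2115]
tool_rot: [0.0, 0.736, 0.677, -0.001]
contact_force: [-0.6, -0.1, 0.4]
gripper_width: 0.996
grasp_force: 0.0
```

```bash
cat >> h.py <<'E'
def wl(hmin=.11,hmax=.3):
    o,im,d,P,L=tips(); H=cv2.cvtColor(im,cv2.COLOR_RGB2HSV)
    print(o['eef_pos'].round(4),'yaw',round(2*np.arctan2(o['tool_rot'][2],o['tool_rot'][1])-np.pi/2,4),o['gripper_width'])
    red=((H[...,0]<8)|(H[...,0]>172))&(H[...,1]>120)&(P[...,2]>hmin)&(P[...,2]<hmax)
    k,l,st,cen=cv2.connectedComponentsWithStats(red.astype(np.uint8))
    for i in range(1,k):
        if st[i,4]>800:
            z=P[l==i][:,2]; h=np.median(z[z>np.percentile(z,50)]); q=P[(l==i)&(abs(P[...,2]-h)<.004)]
            u,v=cen[i].astype(int); print(im[v,u],np.round(cv2.minEnclosingCircle(q[:,:2].astype(np.float32))[0],4),round(float(h),4),st[i])
    return o,im,d,P,L
E
python3 - <<'E'
from h import *
wl()
E
```

```text
[0.4607 0.2904 0.2115] yaw -0.0834 0.9959376147179043
[223 207  50] [0.4706 0.377 ] 0.1357 [ 265   22  122  128 8182]
[ 41 162  88] [0.5513 0.3335] 0.1277 [ 414  100  118  114 7422]
[ 22  68 137] [0.4603 0.2962] 0.1377 [ 264  181  111  110 6589]
```

servo_tool:
  motion:
    - [[1,0,0.13,-0.4,0],[1,0,0,-0.8,0],[1,0,0,-0.8,0],[1,0,0,-0.6,0],[1,0,0,-0.35,0],[1,0,0,-0.12,0],[1,0,0,0,0],[1,0,0,0,0],[0.4,0,0,0,0],[0.4,0,0,0,0],[0.4,0,0,0,0],[0.4,0,0,0,0],[0.4,0,0,0,0],[0.4,0,0,0,0]]
  newtons: 30

```text
t: 38.2
eef_pos: [0.4613, 0.2978, 0.091]
tool_rot: [0.0, 0.736, 0.677, 0.001]
contact_force: [-1.7, -1.1, 5.7]
gripper_width: 0.744
grasp_force: 32.5
```

servo_tool:
  motion:
    - [[0.4,0,0,0.4,0],[0.4,0,0,0.9,0],[0.4,0,0,0.9,0],[0.4,0,0,0.9,0],[0.4,0,0,0.4,0],[0.4,0.05,-0.4,0,-0.056],[0.4,0.05,-0.8,0,-0.056],[0.4,0.05,-0.9,0,-0.056],[0.4,0.05,-0.95,0,-0.056],[0.4,0.05,-0.95,0,-0.056],[0.4,0.05,-0.95,0,-0.056],[0.4,0.05,-0.95,0,-0.056],[0.4,0.05,-0.95,0,-0.056],[0.4,0.05,-0.95,0,-0.056],[0.4,0.05,-0.95,0,-0.056],[0.4,0.05,-0.95,0,-0.056],[0.4,0.05,-0.95,0,-0.056],[0.4,0.05,-0.9,0,-0.056],[0.4,0.05,-0.6,0,-0.056],[0.4,0.05,-0.35,0,-0.056]]

```text
t: 40.2
eef_pos: [0.4899, -0.2053, 0.2293]
tool_rot: [-0.0, 0.77, 0.638, -0.0]
contact_force: [0.0, -0.1, -1.1]
gripper_width: 0.747
grasp_force: 34.0
```

servo_tool:
  motion:
    - [[0.4,0,0,0,0],[0.4,0,0,0,0],[0.4,0,0,0,0]]

```text
t: 40.5
eef_pos: [0.4909, -0.2008, 0.2299]
tool_rot: [-0.0, 0.768, 0.641, 0.0]
contact_force: [0.2, -0.4, -1.5]
gripper_width: 0.746
grasp_force: 34.0
```

```bash
python3 - <<'E'
from h import *
o,im,d,P,L=wl()
# nests: dark/low floor z~.006 region below
z=P[...,2]; R=np.array([[.983,-.183],[.183,.983]]); c=np.array([.4705,-.1397])
for n,(x,y) in dict(b=(.032,-.06),g=(-.032,0),y=(.032,.06)).items():
    w=c+R.T@np.array([x,y]); m=(abs(z-.006)<.006)&(np.hypot(P[...,0]-w[0],P[...,1]-w[1])<.045); print(n,w,m.sum(),cv2.minEnclosingCircle(P[m][:,:2].astype(np.float32)) if m.sum()>50 else '')
top=(abs(z-.026)<.003)&(np.abs(P[...,0]-c[0])<.13)&(np.abs(P[...,1]-c[1])<.15)
print('rack',cv2.minAreaRect(P[top][:,:2].astype(np.float32)))
E
```

```text
[ 0.4909 -0.2008  0.2299] yaw -0.1801 0.745908541024839
[220 110 129] [ 0.4355 -0.0552] 0.1196 [ 149    0   63   41 2033]
[ 19  66 136] [ 0.4903 -0.2023] 0.2764 [  215   251   210   200 22969]
b [ 0.490976 -0.204536] 1698 ((0.49025988578796387, -0.20513445138931274), 0.03712300956249237)
g [ 0.439044 -0.133844] 5693 ((0.4377257823944092, -0.1344297230243683), 0.037185586988925934)
y [ 0.512936 -0.086576] 6799 ((0.51226806640625, -0.08684352785348892), 0.037119925022125244)
rack ((0.46945226192474365, -0.14124786853790283), (0.21045750379562378, 0.156569242477417), 79.52428436279297)
```

servo_tool:
  motion:
    - [[0.4,0,-0.02,-0.4,-0.03],[0.4,0,0,-0.8,0],[0.4,0,0,-0.8,0],[0.4,0,0,-0.4,0],[0.4,0,0,-0.2,0],[0.4,0,0,0,0],[0.4,0,0,0,0],[0.4,0,0,0,0],[0.4,0,0,0,0]]

```text
t: 41.45
eef_pos: [0.4914, -0.2038, 0.1268]
tool_rot: [0.001, 0.77, 0.638, 0.0]
contact_force: [-0.3, 0.4, -1.3]
gripper_width: 0.743
grasp_force: 34.0
```

```bash
python3 - <<'E'
from h import *
o,im,d,P,L=wl()
E
```

```text
[ 0.4914 -0.2038  0.1268] yaw -0.1867 0.7427737609255386
[ 19  66 136] [ 0.4907 -0.2054] 0.1734 [  215   251   210   200 23180]
```

servo_tool:
  motion:
    - [[0.4,0,0.02,-0.2,0],[0.4,0,0,-0.3,0],[0.4,0,0,-0.2,0],[0.4,0,0,-0.1,0],[0.4,0,0,-0.04,0],[0.4,0,0,0,0],[0.4,0,0,0,0],[0.4,0,0,0,0]]

```text
t: 42.3
eef_pos: [0.4899, -0.2028, 0.0931]
tool_rot: [-0.0, 0.77, 0.638, -0.001]
contact_force: [-7.2, 2.3, 15.7]
gripper_width: 0.743
grasp_force: 35.6
```

servo_tool:
  motion:
    - [[0.4,0,0,0.02,0],[1,0,0,0,0],[1,0,0,0,0],[1,0,0,0,0],[1,0,0,0,0],[1,0,0,0.3,0],[1,0,0,0.8,0],[1,0,0,0.9,0],[1,0,0,0.9,0],[1,0,0,0.1,0],[1,0,0,0,0],[1,0,0,0,0]]

```text
t: 43.5
eef_pos: [0.4901, -0.2028, 0.2124]
tool_rot: [-0.0, 0.77, 0.638, -0.0]
contact_force: [-0.1, -0.9, 0.0]
gripper_width: 0.999
grasp_force: 0.0
```

```bash
python3 - <<'E'
from h import *
o,im,d,P,L=wl()
E
```

```text
[ 0.4901 -0.2028  0.2124] yaw -0.1867 0.9988892197063852
[209 102 120] [ 0.4348 -0.0581] 0.1196 [ 136    0   67   32 1558]
[ 19  64 131] [ 0.4891 -0.204 ] 0.1397 [ 264  194  111  109 6574]
```

Blue is seated (top 0.1397). Fetching green.

servo_tool:
  motion:
    - [[1,0.1,0.4,0,0.05],[1,0.1,0.8,0,0.05],[1,0.1,0.95,0,0.05],[1,0.1,0.95,0,0.05],[1,0.1,0.95,0,0.05],[1,0.1,0.95,0,0.05],[1,0.1,0.95,0,0.05],[1,0.1,0.95,0,0.05],[1,0.1,0.95,0,0.05],[1,0.1,0.95,0,0.05],[1,0.1,0.95,0,0.05],[1,0.1,0.95,0,0.05],[1,0.1,0.95,0,0.05],[1,0.1,0.8,0,0.05],[1,0.1,0.6,0,0.05],[1,0.05,0.35,0,0.05],[1,0,0,0,0],[1,0,0,0,0],[1,0,0,0,0],[1,0,0,0,0]]

```text
t: 45.55
eef_pos: [0.5532, 0.3315, 0.213]
tool_rot: [0.0, 0.739, 0.674, -0.0]
contact_force: [1.0, 0.6, 0.4]
gripper_width: 0.999
grasp_force: 0.0
```

```bash
python3 - <<'E'
from h import *
o,im,d,P,L=wl()
E
```

```text
[0.5532 0.3315 0.213 ] yaw -0.0927 0.9992420046873209
[208 193  41] [0.4708 0.3768] 0.1357 [ 108  124  120  114 7481]
[21 92 47] [0.5521 0.3336] 0.1277 [ 266  185  105  105 6048]
```

servo_tool:
  motion:
    - [[1,-0.02,0.02,-0.5,0],[1,0,0,-0.8,0],[1,0,0,-0.8,0],[1,0,0,-0.7,0],[1,0,0,-0.38,0],[1,0,0,-0.16,0],[1,0,0,0,0],[1,0,0,0,0],[0.4,0,0,0,0],[0.4,0,0,0,0],[0.4,0,0,0,0],[0.4,0,0,0,0],[0.4,0,0,0,0],[0.4,0,0,0,0]]

```text
t: 47.0
eef_pos: [0.5526, 0.3345, 0.0809]
tool_rot: [0.0, 0.738, 0.674, 0.001]
contact_force: [-1.3, -0.7, 6.1]
gripper_width: 0.744
grasp_force: 32.5
```

servo_tool:
  motion:
    - [[0.4,0,0,0.4,0],[0.4,0,0,0.9,0],[0.4,0,0,0.9,0],[0.4,0,0,0.9,0],[0.4,0,0,0.9,0],[0.4,-0.19,-0.4,0,-0.053],[0.4,-0.19,-0.8,0,-0.053],[0.4,-0.19,-0.85,0,-0.053],[0.4,-0.19,-0.9,0,-0.053],[0.4,-0.19,-0.9,0,-0.053],[0.4,-0.19,-0.9,0,-0.053],[0.4,-0.19,-0.9,0,-0.053],[0.4,-0.19,-0.9,0,-0.053],[0.4,-0.19,-0.9,0,-0.053],[0.4,-0.19,-0.9,0,-0.053],[0.4,-0.19,-0.9,0,-0.053],[0.4,-0.19,-0.85,0,-0.053],[0.4,-0.19,-0.8,0,-0.053],[0.4,-0.19,-0.5,0,-0.053],[0.4,-0.19,-0.3,0,-0.053]]

```text
t: 49.0
eef_pos: [0.4374, -0.1357, 0.2401]
tool_rot: [0.0, 0.77, 0.637, 0.0]
contact_force: [-0.4, -0.1, -1.4]
gripper_width: 0.746
grasp_force: 33.9
```

servo_tool:
  motion:
    - [[0.4,0,0,0,0],[0.4,0,0,0,0],[0.4,0,0,0,0]]

```text
t: 49.3
eef_pos: [0.4386, -0.1325, 0.2397]
tool_rot: [0.0, 0.769, 0.639, 0.0]
contact_force: [0.6, -0.2, -1.8]
gripper_width: 0.745
grasp_force: 33.9
```

```bash
python3 - <<'E'
from h import *
o,im,d,P,L=wl()
E
```

```text
[ 0.4386 -0.1325  0.2397] yaw -0.1835 0.7445744367663358
[230 121 140] [ 0.4353 -0.0542] 0.1196 [ 266   84   53   56 2280]
[ 25 103  53] [ 0.438  -0.1337] 0.2863 [  215   251   245   200 24769]
```

servo_tool:
  motion:
    - [[0.4,0.01,0.03,-0.4,0],[0.4,0,0,-0.8,0],[0.4,0,0,-0.8,0],[0.4,0,0,-0.7,0],[0.4,0,0,-0.3,0],[0.4,0,0,-0.1,0],[0.4,0,0,0,0],[0.4,0,0,0,0],[0.4,0,0,0,0],[0.4,0,0,0,0]]

```text
t: 50.35
eef_pos: [0.4389, -0.1331, 0.1162]
tool_rot: [0.001, 0.77, 0.638, 0.0]
contact_force: [0.7, 0.6, -1.5]
gripper_width: 0.745
grasp_force: 33.8
```

```bash
python3 - <<'E'
from h import *
o,im,d,P,L=wl()
E
```

```text
[ 0.4389 -0.1331  0.1162] yaw -0.1863 0.7452706680174612
[229 120 141] [ 0.4353 -0.054 ] 0.1196 [ 220   50   97  102 7517]
[ 26 103  53] [ 0.4388 -0.1349] 0.1629 [  215   251   216   208 24849]
```

servo_tool:
  motion:
    - [[0.4,0,0.015,-0.2,0],[0.4,0,0,-0.3,0],[0.4,0,0,-0.2,0],[0.4,0,0,-0.08,0],[0.4,0,0,0,0],[0.4,0,0,0,0],[0.4,0,0,0,0]]

```text
t: 51.1
eef_pos: [0.4385, -0.1322, 0.0842]
tool_rot: [0.0, 0.77, 0.638, 0.0]
contact_force: [-0.1, -0.2, -1.8]
gripper_width: 0.744
grasp_force: 33.8
```

Height matches seating (about 0.8 mm above the floor). Releasing.

servo_tool:
  motion:
    - [[0.4,0,0,-0.02,0],[0.4,0,0,0,0],[1,0,0,0,0],[1,0,0,0,0],[1,0,0,0,0],[1,0,0,0,0],[1,0,0,0.3,0],[1,0,0,0.8,0],[1,0,0,0.9,0],[1,0,0,0.9,0],[1,0,0,0.3,0],[1,0,0,0,0],[1,0,0,0,0]]

```text
t: 52.4
eef_pos: [0.4377, -0.1323, 0.2108]
tool_rot: [-0.0, 0.77, 0.638, -0.0]
contact_force: [-1.0, -0.2, -0.5]
gripper_width: 1.001
grasp_force: 0.0
```

```bash
python3 - <<'E'
from h import *
o,im,d,P,L=wl()
E
```

```text
[ 0.4377 -0.1323  0.2108] yaw -0.1863 1.0013545557661994
[230 120 140] [ 0.4351 -0.0542] 0.1196 [ 261   80   59   62 2838]
[ 29 105  54] [ 0.4377 -0.1336] 0.1297 [ 267  191  107  107 6293]
[ 24  66 137] [ 0.4884 -0.2031] 0.1395 [ 370  289   96  103 4848]
```

servo_tool:
  motion:
    - [[1,0.05,0.4,0,0.05],[1,0.05,0.8,0,0.05],[1,0.05,0.95,0,0.05],[1,0.05,0.95,0,0.05],[1,0.05,0.95,0,0.05],[1,0.05,0.95,0,0.05],[1,0.05,0.95,0,0.05],[1,0.05,0.95,0,0.05],[1,0.05,0.95,0,0.05],[1,0.05,0.95,0,0.05],[1,0.05,0.95,0,0.05],[1,0.05,0.95,0,0.05],[1,0.05,0.9,0,0.05],[1,0.05,0.7,0,0.05],[1,0.05,0.4,0,0.05],[1,0.05,0,0,0.05],[1,0,0,0,0],[1,0,0,0,0],[1,0,0,0,0],[1,0,0,0,0]]

```text
t: 54.45
eef_pos: [0.4706, 0.3749, 0.2115]
tool_rot: [0.0, 0.739, 0.674, -0.0]
contact_force: [0.1, -0.2, -0.7]
gripper_width: 1.004
grasp_force: 0.0
```

```bash
python3 - <<'E'
from h import *
o,im,d,P,L=wl()
E
```

```text
[0.4706 0.3749 0.2115] yaw -0.0912 1.004265175736979
[126 112   5] [0.4705 0.3777] 0.1356 [ 265  186  110  110 6486]
```

servo_tool:
  motion:
    - [[1,0,0.02,-0.4,0],[1,0,0,-0.8,0],[1,0,0,-0.8,0],[1,0,0,-0.6,0],[1,0,0,-0.38,0],[1,0,0,-0.14,0],[1,0,0,0,0],[1,0,0,0,0],[0.4,0,0,0,0],[0.4,0,0,0,0],[0.4,0,0,0,0],[0.4,0,0,0,0],[0.4,0,0,0,0],[0.4,0,0,0,0]]

```text
t: 55.9
eef_pos: [0.4709, 0.3772, 0.0879]
tool_rot: [0.0, 0.738, 0.675, 0.001]
contact_force: [-1.1, -1.0, 5.7]
gripper_width: 0.75
grasp_force: 32.7
```

servo_tool:
  motion:
    - [[0.4,0,0,0.4,0],[0.4,0,0,0.9,0],[0.4,0,0,0.9,0],[0.4,0,0,0.9,0],[0.4,0,0,0.4,0],[0.4,0.07,-0.4,0,-0.053],[0.4,0.07,-0.8,0,-0.053],[0.4,0.07,-0.85,0,-0.053],[0.4,0.07,-0.9,0,-0.053],[0.4,0.07,-0.9,0,-0.053],[0.4,0.07,-0.9,0,-0.053],[0.4,0.07,-0.9,0,-0.053],[0.4,0.07,-0.9,0,-0.053],[0.4,0.07,-0.9,0,-0.053],[0.4,0.07,-0.9,0,-0.053],[0.4,0.07,-0.9,0,-0.053],[0.4,0.07,-0.85,0,-0.053],[0.4,0.07,-0.75,0,-0.053],[0.4,0.07,-0.5,0,-0.053],[0.4,0.07,-0.25,0,-0.053]]

```text
t: 57.9
eef_pos: [0.5117, -0.0899, 0.2262]
tool_rot: [-0.0, 0.771, 0.637, -0.001]
contact_force: [-0.1, 0.2, -1.3]
gripper_width: 0.743
grasp_force: 33.9
```

servo_tool:
  motion:
    - [[0.4,0,0,0,0],[0.4,0,0,0,0],[0.4,0,0,-0.6,0],[0.4,0,0,-0.8,0],[0.4,0,0,-0.8,0],[0.4,0,0,-0.3,0],[0.4,0,0,0,0],[0.4,0,0,0,0],[0.4,0,0,0,0]]

```text
t: 58.8
eef_pos: [0.5137, -0.0871, 0.1283]
tool_rot: [0.001, 0.769, 0.639, 0.001]
contact_force: [-0.9, -0.2, -1.3]
gripper_width: 0.746
grasp_force: 33.9
```

```bash
python3 - <<'E'
from h import *
o,im,d,P,L=wl()
E
```

```text
[ 0.5137 -0.0871  0.1283] yaw -0.185 0.7455652368700795
[219 108 128] [ 0.4359 -0.0539] 0.1195 [  79  209   89   81 5453]
[143 128   4] [ 0.5124 -0.0874] 0.1758 [  208   247   218   212 25316]
```

servo_tool:
  motion:
    - [[0.4,0,0.015,-0.2,0],[0.4,0,0,-0.3,0],[0.4,0,0,-0.25,0],[0.4,0,0,-0.14,0],[0.4,0,0,-0.03,0],[0.4,0,0,0,0],[0.4,0,0,0,0]]

```text
t: 59.55
eef_pos: [0.5117, -0.0868, 0.0897]
tool_rot: [-0.0, 0.77, 0.639, -0.001]
contact_force: [-3.5, -0.4, 5.0]
gripper_width: 0.745
grasp_force: 35.0
```

servo_tool:
  motion:
    - [[1,0,0,0,0],[1,0,0,0,0],[1,0,0,0,0],[1,0,0,0,0],[1,0,0,0.3,0],[1,0,0,0.8,0],[1,0,0,0.9,0],[1,0,0,0.9,0],[1,0,0,0.9,0],[1,0,0.6,0,0],[1,0,0.9,0,0],[1,0,0.9,0,0],[1,0,0.9,0,0],[1,0,0.9,0,0],[1,0,0.5,0,0],[1,0,0,0,0],[1,0,0,0,0],[1,0,0,0,0]]

```text
t: 61.35
eef_pos: [0.5125, 0.0997, 0.242]
tool_rot: [0.0, 0.77, 0.638, -0.0]
contact_force: [-0.2, 0.1, -0.1]
gripper_width: 1.001
grasp_force: 0.0
```

```bash
python3 - <<'E'
from h import *
im,d,P=lids(); save('top9.png',im[190:310,270:510],3)
m=(abs(P[...,2]-.036)<.0045)&(np.hypot(P[...,0]-.4905,P[...,1]+.394)<.03); print(cv2.minAreaRect(P[m][:,:2].astype(np.float32)),np.median(P[m][:,2]))
print(P[280,406])
E
```

```text
[216, 193, 63] [ 0.5124 -0.0868] 0.0318 0.137
[47, 100, 196] [ 0.4898 -0.2037] 0.0315 0.139
[57, 151, 84] [ 0.439  -0.1333] 0.0318 0.1288
[128, 56, 64] [ 0.4362 -0.0533] 0.0165 0.1196
((0.4903007447719574, -0.3938511312007904), (0.04666462168097496, 0.0374663770198822), 22.214988708496094) 0.035626859639454
[ 0.40680981 -0.20496664  0.11898751]
```

View pics/top9.png

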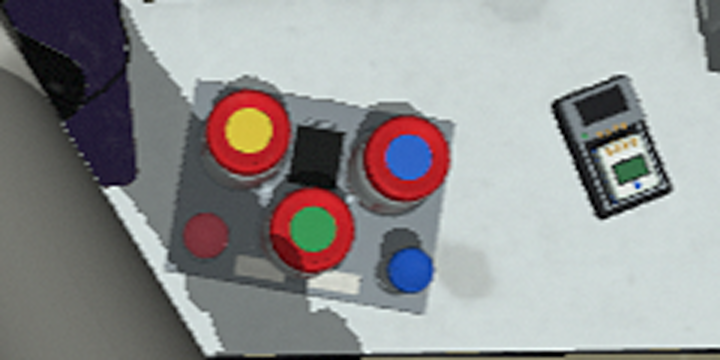

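The jars are all back in their own nests (yellow (248,130), blue (408,157), green (312,228)). Both tubes are in place and the logger is seated in the dock at (628,168). Handing in.

```bash
python3 -c "
from station import bot
print(bot.hand_in())"
```

```text
the job is handed in; nothing more can be done
None
```

I handed the job in at about 61 s. The logger sits flat in the dock with its contacts at the pins, all three jars are back upright in their own nests within about 3 mm, and neither tube was disturbed; the hand-in gave no verdict.

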